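# Set out the pebbles and draw the straightedge from its till

## Robot

A 6-joint arm with a two-finger parallel gripper is mounted at the origin on a cart in front of the work surface, level with it; the furniture and walls round the work are solid. World frame = base frame: x ahead of the robot, y to its left, z up, the work surface at z = 0. Lengths are in m, angles in rad, forces in N, time in s.
With the tool pointing down it reaches from about 0.3 to 0.875 m from the base axis. Payload 6.4 kg.
Tool frame: the origin (TCP) lies on the centre line of the jaws, within the pads' length; the fingertips stand 17 mm ahead of it and the grasp point (between the pads) lies 2 mm behind it; z points along the fingers, y is the line along which they close (so a half turn about z gives the same grasp; the last joint's range is limited). The gripper opens to 85 mm and grips with 20 to 120 N. Pads are 22 mm wide; open, the fingers measure 114 mm over their backs; the gripper's body (76 mm by 85 mm) begins 54 mm behind the grasp point. The pads swing forward as they close: fully open they stand 13 mm farther back than shut.
Start: joints at [1.061, 0.181, 1.607, -0, 1.354, -0.206], TCP at [0.172, 0.549, 0.213] pointing down, gripper open.
Joint ranges: [-2.99, 2.99], [-0.89, 2.07], [0.3, 2.58], [-1.14, 4.28], [0, 2.63], [-3.12, 3.12]. Speed limits (rad/s): [2.57, 2.57, 3.01, 3.14, 3.14, 3.14].

## Interface

Orientations are given as a 3x3 rotation matrix whose columns are the frame's x, y, z axes.
In Python, from cell import env, vision, search_frame, place_of gives the robot as it stands. The module is installed in compiled form; this text tells all that it offers.
- The arm moves only by the shell command python3 -m crank 'ROWS'. ROWS is JSON, a list of rows, each a list of 5 numbers: the finger opening in cm, from 0 to 8.54, then the shift along the world's x, y, z in cm, then the turn about the world's z in degrees. In form: [[fingers, x, y, z, twist], ...]. A call has 1 to 20 rows; each row is the pose to reach, as a shift and turn from the pose commanded when the call began; what a row does not reach only later rows make up. A row lasts 1/12 s, in which the tool goes at most 41.7 mm and 7.16 degrees, less where a joint would pass 70% of its speed; a pose out of reach is approached as far as the arm can. A call with a gripper value outside its range is refused whole. The fingers move at their own pace and stop on an object; the grip force is fixed at half the most. Time passes only in rows, so rows that repeat a pose let the fingers close. It gives the time, the measured TCP pose, the force, the opening and the grip force at its end, in the units of the state.
- env.sense(): the state, without advancing time (a new reading comes with each control period).
- vision.capture(name): name is "side" or "top" or "wrist"; returns (picture, depth): 384x512x3 uint8, red, green, blue; 384x512 float32, m along the optical axis (not along the pixel's ray), 0 where there is no reading.
- vision.camera_info(name): a dict with "K" (3x3 intrinsics, pixels), "view" (4x4, takes a point from world to camera coordinates); the wrist camera has in their place "T_tool_cam" (4x4, takes a point from camera to tool coordinates, whose origin is the TCP and whose axes are the flange's). Camera axes: x right, y down, z forward; pixel columns grow to the right and rows downward; lengths in m; the calibration is good to about 2 mm. A picture is of the moment at which its call begins: read the wrist's pose just before it. camera_info takes no time and is no camera call.
- env.close_job(): hands the job in; it is judged then, once.
Trained networks look in the newest picture that a camera, given by its name, has taken for a name from the list of things; names that differ only in an ending like _2 or _b are one class to them, and where a whole thing is asked for, a point or a joint stands for the part that bears it (a point fixed in the world has none). Each returns a list of dicts, best first, with "score" (0 to 1); they miss things now and then, are a little off and sometimes report something else, mostly with a low value. They report only what shows in the picture. A call takes as long as a camera call.
- search_frame(target, camera): "box" ([left, top, right, bottom] in pixels, round what is visible of it).
- place_of(target, camera): "point" ([row, column] in pixels: a listed point, or the origin of a listed thing).
The state is a dict: "time_s": time; "q": joint angles; "joint_velocities": joint speeds; "tau": joint torques, N m; "position": TCP position; "orientation": TCP orientation; "wrist_force": force on the tool from outside, world axes, zero at the start; "ft_torque": the same for the moment, N m; "finger_gap": finger opening in m; "gripper_force": force on a finger pad.
Only numpy, scipy, OpenCV 4.12 (cv2) and the standard library are available. Lean on these libraries where they do the work, as an engineer would, in place of code of your own. Each camera call takes 0.05 s, during which the arm holds its last target. There are 200 camera calls.

## Task

Get the three small pebbles ready for measuring: put one into each of the three round wells of the wooden tray. Then draw the straightedge out of the tray's till, tilting it so that it comes out through the short opening from under the fixed cover without being forced, and finish while holding it still and level, its middle over the tray and the whole of it at least 10 cm above the tray; do not put it down. Leave the other stones and tools where they lie.

Things in the scene. Friction and masses are not known exactly. Their poses are not given: they have to be found in the camera images.
- tray: wooden tray fixed to the table, 200 mm (its x) x 228 (y) x 58 mm high; origin under its centre, z up. x -100 to -34 mm: solid deck with three wells. Behind it the till, a box for the straightedge: inside x -28 to 94, y -108 to 108 mm, floor 6 mm above the table, walls 6 mm thick and 58 mm high, but the end wall at y = -111 mm only 44 mm
- opening (a point): centre of the till's opening, 58 mm above the table. The opening reaches over the till's inner width (122 mm) and from y = -108 to -4 mm of the tray; the rest of the till, y > -4 mm, lies under a fixed cover board (underside 52 mm, top 58 mm above the table)
- well_1 (a point): centre of the floor of a round well, 46 mm across, 16 mm deep, its floor 42 mm above the table; well 1 of 3, 70 mm apart along the tray's y
- well_2 (a point): centre of the floor of a round well, 46 mm across, 16 mm deep, its floor 42 mm above the table; well 2 of 3, 70 mm apart along the tray's y
- well_3 (a point): centre of the floor of a round well, 46 mm across, 16 mm deep, its floor 42 mm above the table; well 3 of 3, 70 mm apart along the tray's y
- bar: wooden straightedge with brass end caps and engraved divisions, 200 mm (its y) x 16 mm wide (x) x 12 mm high, 35 to 70 g, evenly spread; origin at the centre of its underside. It lies flat and loose on the till's floor, about along the tray's y, its +y half beneath the cover board, its -y half in the opening
- bar_mid (a point): centre of the straightedge
- bar_end_a (a point): middle of the straightedge's end face at +100 mm of its y, the end that starts beneath the cover
- bar_end_b (a point): middle of the straightedge's end face at -100 mm of its y, the end that starts in the opening
- pebble_1: one of the three small tumbled pebbles, the only loose stones under 30 mm: 20 x 24 x 15 mm high, 14 g, lying flat on the table; origin at the centre of its underside, short side along its x
- pebble_1_mid (a point): the middle of pebble 1, 7.5 mm above its underside
- pebble_2: one of the three small tumbled pebbles, the only loose stones under 30 mm: 20 x 24 x 15 mm high, 14 g, lying flat on the table; origin at the centre of its underside, short side along its x
- pebble_2_mid (a point): the middle of pebble 2, 7.5 mm above its underside
- pebble_3: one of the three small tumbled pebbles, the only loose stones under 30 mm: 20 x 24 x 15 mm high, 14 g, lying flat on the table; origin at the centre of its underside, short side along its x
- pebble_3_mid (a point): the middle of pebble 3, 7.5 mm above its underside
- brown_stone: bystander: brown rough stone, 38 x 48 x 26 mm; origin under its centre
- plum_stone: bystander: plum-coloured stone, 36 x 44 x 30 mm; origin under its centre
- flint: bystander: black flint, 44 x 60 x 30 mm; origin under its centre

How it is judged:
On the way, in this order (a step that is already met when the one before it is completed fails the run):
1. each of the three wells holds a pebble, the straightedge still in the till (((horizontal distance between pebble_1_mid and well_1 below 0.02 m and height (world z) of pebble_1_mid between 0.04 and 0.057 m) or (horizontal distance between pebble_2_mid and well_1 below 0.02 m and height (world z) of pebble_2_mid between 0.04 and 0.057 m) or (horizontal distance between pebble_3_mid and well_1 below 0.02 m and height (world z) of pebble_3_mid between 0.04 and 0.057 m)) and ((horizontal distance between pebble_1_mid and well_2 below 0.02 m and height (world z) of pebble_1_mid between 0.04 and 0.057 m) or (horizontal distance between pebble_2_mid and well_2 below 0.02 m and height (world z) of pebble_2_mid between 0.04 and 0.057 m) or (horizontal distance between pebble_3_mid and well_2 below 0.02 m and height (world z) of pebble_3_mid between 0.04 and 0.057 m)) and ((horizontal distance between pebble_1_mid and well_3 below 0.02 m and height (world z) of pebble_1_mid between 0.04 and 0.057 m) or (horizontal distance between pebble_2_mid and well_3 below 0.02 m and height (world z) of pebble_2_mid between 0.04 and 0.057 m) or (horizontal distance between pebble_3_mid and well_3 below 0.02 m and height (world z) of pebble_3_mid between 0.04 and 0.057 m)) and height (world z) of bar_mid below 0.05 m and y of bar_mid in the frame of tray above -0.03 m), for 0.2 s.
2. the straightedge is out of the till and wholly clear above the tray (height (world z) of each of bar_end_a, bar_end_b above 0.128 m), for 0.2 s.
At the end, for the whole second after the job is handed in: each well holds one released pebble at rest (middle within 20 mm of the axis, below the deck); the straightedge is held by the gripper clear of the tray, both ends 70 mm or more above its top, level within 15 degrees, its middle over the tray, slower than 0.03 m/s (all of step 2 and ((horizontal distance between pebble_1_mid and well_1 below 0.02 m and height (world z) of pebble_1_mid between 0.04 and 0.057 m) or (horizontal distance between pebble_2_mid and well_1 below 0.02 m and height (world z) of pebble_2_mid between 0.04 and 0.057 m) or (horizontal distance between pebble_3_mid and well_1 below 0.02 m and height (world z) of pebble_3_mid between 0.04 and 0.057 m)) and ((horizontal distance between pebble_1_mid and well_2 below 0.02 m and height (world z) of pebble_1_mid between 0.04 and 0.057 m) or (horizontal distance between pebble_2_mid and well_2 below 0.02 m and height (world z) of pebble_2_mid between 0.04 and 0.057 m) or (horizontal distance between pebble_3_mid and well_2 below 0.02 m and height (world z) of pebble_3_mid between 0.04 and 0.057 m)) and ((horizontal distance between pebble_1_mid and well_3 below 0.02 m and height (world z) of pebble_1_mid between 0.04 and 0.057 m) or (horizontal distance between pebble_2_mid and well_3 below 0.02 m and height (world z) of pebble_2_mid between 0.04 and 0.057 m) or (horizontal distance between pebble_3_mid and well_3 below 0.02 m and height (world z) of pebble_3_mid between 0.04 and 0.057 m)) and angle between bar's own y axis and vertical between 1.311 and 1.831 rad and x of bar_mid in the frame of tray between -0.11 and 0.11 m and y of bar_mid in the frame of tray between -0.125 and 0.125 m and contact force between the fingers and bar above 1 N and contact force between tray and bar below 0.2 N and linear speed of bar below 0.03 m/s and linear speed of each of pebble_1, pebble_2, pebble_3 below 0.02 m/s and not (contact force between the fingers and pebble_1 above 0.1 N) and not (contact force between the fingers and pebble_2 above 0.1 N) and not (contact force between the fingers and pebble_3 above 0.1 N)); the arm keeps its last pose, push and grip.
It fails at once if a bystander (brown stone, plum stone, flint) is moved by more than 30 mm (distance of any of brown_stone, plum_stone, flint from where it was at the start of the episode above 0.03 m).
It fails at once if the straightedge is forced against the tray with more than 30 N (contact force between bar and tray above 30 N).
It also fails if it takes over 72 s, if anything falls off the work surface, if the arm or the gripper's body presses on something with over 40 N, if the wrist force passes 120 N, or if a joint passes its speed limit or range.

## Working session

There is one attempt and no reset: what is moved stays moved. The work goes in short steps, Python scripts to look and compute and a shell command to move; the robot and the scene stay as the last step left them, time stands still between calls to the robot, and variables do not carry over. Pictures are saved under pics/ and viewed, at most 11 in all, crops included, and the job is handed in when it is done.

```bash
mkdir -p pics
cat > h.py <<'E'
import numpy as np, cv2
from cell import env, vision, search_frame, place_of
def cap(n):
    s=env.sense(); p,d=vision.capture(n); return s,p,d
def w2(n,s,px,depth=None,z=None):
    """px=[row,col] -> world; with depth or intersect plane z"""
    ci=vision.camera_info(n);K=np.array(ci["K"])
    if n=="wrist":
        T=np.eye(4);T[:3,:3]=np.array(s["orientation"]);T[:3,3]=s["position"];M=T@np.array(ci["T_tool_cam"])
    else: M=np.linalg.inv(np.array(ci["view"]))
    r=np.linalg.inv(K)@np.array([px[1],px[0],1.])
    R=M[:3,:3]@r;o=M[:3,3]
    t=depth if depth is not None else (z-o[2])/R[2]
    return o+t*R
def save(n,p): cv2.imwrite("pics/"+n+".png",p[:,:,::-1])
E
python3 - <<'E'
from h import *
for n in("top","side"):
    s,p,d=cap(n);save(n+"0",p)
    if n=="top":
        for t,z in(("pebble_1_mid",.0075),("well_1",.042),("opening",.058),("tray",0),("bar_mid",.012),("bar_end_b",.012),("brown_stone",0),("plum_stone",0),("flint",0)):
            for x in place_of(t,n)[:5]:
                print(t,round(x["score"],2),np.round(x["point"]),np.round(w2(n,s,x["point"],z=z),3))
print(env.sense())
E
```

```text
pebble_1_mid 0.65 [275. 186.] [0.377 0.298 0.008]
well_1 0.96 [217. 212.] [0.505 0.234 0.042]
well_1 0.93 [219. 246.] [0.499 0.158 0.042]
well_1 0.6 [222. 275.] [0.489 0.092 0.042]
well_1 0.54 [121. 358.] [ 0.721 -0.111  0.042]
opening 0.89 [174. 270.] [0.597 0.1   0.058]
tray 0.88 [192. 245.] [0.568 0.16  0.   ]
bar_mid 0.87 [175. 244.] [0.607 0.16  0.012]
bar_end_b 0.65 [193. 248.] [0.564 0.153 0.012]
bar_end_b 0.41 [226. 140.] [0.492 0.405 0.012]
brown_stone 0.66 [265. 156.] [0.401 0.369 0.   ]
plum_stone 0.63 [228. 143.] [0.49  0.401 0.   ]
flint 0.77 [124. 356.] [ 0.73  -0.115  0.   ]
{'time_s': 0.55, 'q': array([ 1.06069733e+00,  1.80773553e-01,  1.60700072e+00,  1.95024056e-05,
        1.35382832e+00, -2.06283283e-01]), 'joint_velocities': array([-1.20808723e-03,  1.09129389e-03, -2.61927768e-03,  5.07986172e-05,
        1.00278180e-04,  1.26008795e-03]), 'tau': array([-1.01231475e-03, -4.44526863e+01, -3.51451850e+01, -3.02522858e-04,
        1.40377659e-03, -6.59582469e-06]), 'position': array([0.17199081, 0.54868338, 0.21280299]), 'orientation': array([[-9.54200661e-01,  2.99167342e-01, -2.14739528e-05],
       [ 2.99167342e-01,  9.54200661e-01,  6.24515287e-07],
       [ 2.06772945e-05, -5.82839247e-06, -1.00000000e+00]]), 'wrist_force': array([-0.55693831,  0.02963771, -0.37166918]), 'ft_torque': array([ 0.00380777, -0.01327402,  0.04578475]), 'gripper_force': 0.0, 'finger_gap': 0.08559474315534725}
```

View pics/top0.png

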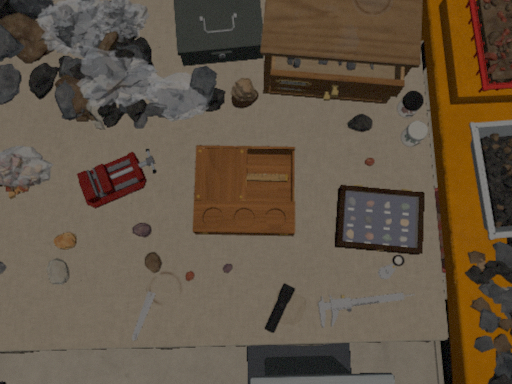

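View pics/side0.png

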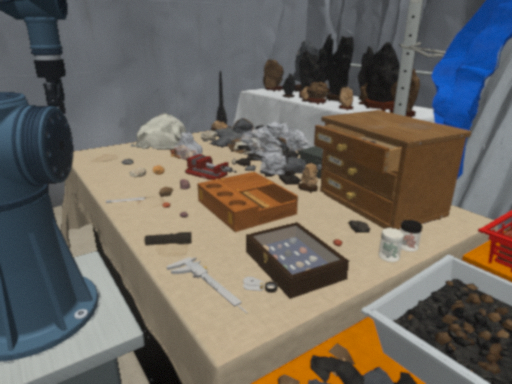

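The top view shows the tray centred at about col 245, row 190, with the cover on the left (+y), the wells along the near edge (row ~216) and the bar at (268,177). The small pebbles are at about (col 190,row 275), (228,268) and (370,161), and the flint is at (358,122). The side view agrees.

Run:
```python
from h import *
s,p,d=cap("top")
bg=cv2.medianBlur(p,31).astype(int)
diff=np.abs(p.astype(int)-bg).sum(2)
for (c,r) in((190,275),(228,268),(370,161)):
    m=(diff[r-10:r+11,c-10:c+11]>50).astype(np.uint8)
    ys,xs=np.nonzero(m); 
    (cx,cy),sz,a=cv2.minAreaRect(np.stack([xs,ys],1).astype(np.float32))
    px=(ys.mean()+r-10,xs.mean()+c-10)
    C=np.cov(np.stack([xs,ys]));w,v=np.linalg.eigh(C)
    print(len(xs),np.round(px,1),np.round(w2("top",s,px,z=.008),4),np.sqrt(w).round(2),v[:,1].round(2))
big=cv2.resize(p[130:245,180:310],None,fx=5,fy=5,interpolation=cv2.INTER_CUBIC);save("tray0",big)
```

```text
75 [275.5 189.6] [0.3755 0.291  0.008 ] [2.27 2.66] [-0.58  0.81]
72 [267.8 227.3] [0.3908 0.204  0.008 ] [2.08 2.79] [-0.81  0.59]
66 [161.4 369.3] [ 0.6326 -0.1381  0.008 ] [2.05 2.59] [-0.97  0.23]
```

View pics/tray0.png

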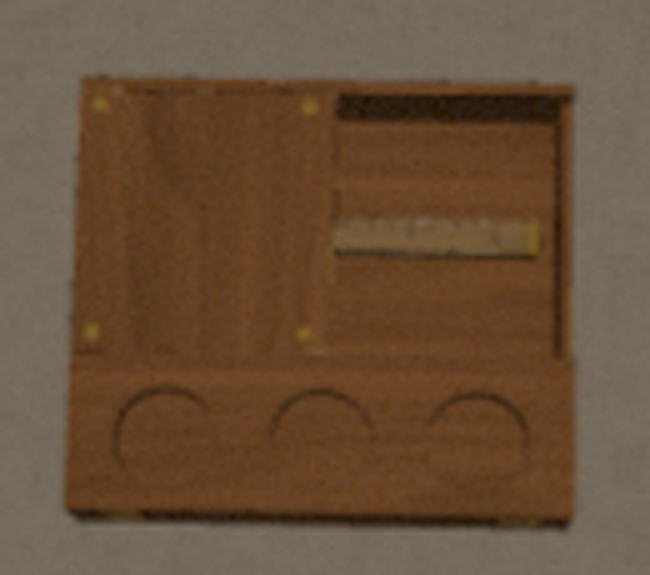

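The enlarged crop shows the three wells at crop (165,435), (322,435), (478,435). The bar is at crop rows 218-255, its b-end (brass cap) at crop col 538. The cover edge is at crop col 335.

```bash
python3 - <<'E'
from h import *
s=env.sense()
P=[w2("top",s,(r,c),z=.058)for c,r in((193.6,232.4),(294.4,233.6),(196.8,146),(294.8,147.6))]
for a in P:print(a.round(4))
print("c",np.mean(P,0).round(4))
v=P[0]-P[1]+P[2]-P[3];print("y-axis yaw",np.degrees(np.arctan2(-v[0],v[1])))
for c,r in((165,435),(322,435),(478,435)):print(w2("top",s,(r/5+130,c/5+180),z=.058).round(4))
for c,r in((335,235),(538,238)):print("bar",w2("top",s,(r/5+130,c/5+180),z=.018).round(4))
print(vision.camera_info("wrist"))
E
python3 -m crank '[[8.54,3,-4,1,0],[8.54,6,-8,2,0],[8.54,9,-12,3,0],[8.54,12,-16,4,0],[8.54,14,-20,4,0],[8.54,16,-24,4,0],[8.54,18,-27,4,0],[8.54,20,-30,4,0],[8.54,20,-30,4,0],[8.54,20,-30,4,0]]'
```

```text
[0.4688 0.2752 0.058 ]
[0.4601 0.051  0.058 ]
[0.6681 0.2668 0.058 ]
[0.6577 0.0418 0.058 ]
c [0.5637 0.1587 0.058 ]
y-axis yaw -2.4293109585795123
[0.5022 0.2315 0.058 ]
[0.5003 0.1611 0.058 ]
[0.4984 0.0914 0.058 ]
bar [0.6007 0.1535 0.018 ]
bar [0.5965 0.0582 0.018 ]
{'K': array([[340.38515579,   0.        , 254.65261593],
       [  0.        , 340.38515579, 188.63349112],
       [  0.        ,   0.        ,   1.        ]]), 'T_tool_cam': array([[-3.12782222e-04, -9.60948715e-01, -2.76726343e-01,
         7.05210968e-02],
       [ 9.99999616e-01, -5.27146981e-04,  7.00255387e-04,
        -2.35075417e-03],
       [-8.18784970e-04, -2.76726017e-01,  9.60948511e-01,
        -1.61208335e-01],
       [ 0.00000000e+00,  0.00000000e+00,  0.00000000e+00,
         1.00000000e+00]])}
time_s: 1.43
position: [0.3749, 0.2445, 0.2532]
orientation: [[-0.952, 0.305, 0.002], [0.305, 0.952, -0.002], [-0.002, -0.001, -1.0]]
wrist_force: [-0.6, -0.6, -0.6]
finger_gap: 0.0853
gripper_force: 0.0
```

Run:
```python
from h import *
s,p,d=cap("wrist");save("w1",p)
for t,z in(("pebble_1_mid",.0075),("well_1",.042)):
    for x in place_of(t,"wrist")[:5]:
        print(t,round(x["score"],2),np.round(x["point"]),np.round(w2("wrist",s,x["point"],z=z),4))
for x in search_frame("pebble_1","wrist"):print(x)
```

```text
pebble_1_mid 0.6 [139. 295.] [0.3758 0.2929 0.0075]
well_1 0.96 [288. 168.] [0.499  0.0892 0.042 ]
well_1 0.59 [256. 281.] [0.5007 0.2353 0.042 ]
{'box': [284.2, 130.1, 302.7, 148.4], 'score': 0.54}
{'box': [220.8, 163.1, 235.5, 185.1], 'score': 0.54}
```

View pics/w1.png

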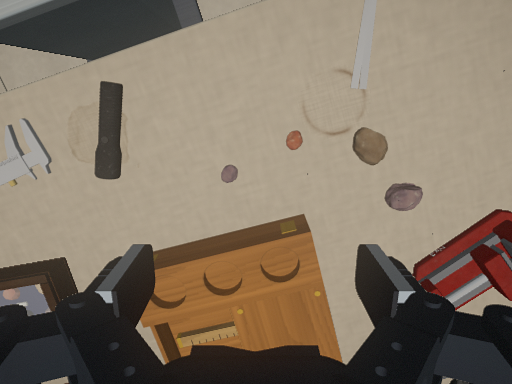

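The wrist view shows small pebbles at (col 294,row 140, red) and (229,174, plum), and the wells at about (168,295), (222,280) and (281,263).

```bash
cat >> h.py <<'E'
def blob(p,s,c,r,h=20,z=.0075):
    q=p[r-h:r+h+1,c-h:c+h+1].astype(int)
    bgc=np.median(np.concatenate([q[0],q[-1],q[:,0],q[:,-1]]),0)
    m=(np.abs(q-bgc).sum(2)>70).astype(np.uint8)
    n,l,st,ce=cv2.connectedComponentsWithStats(m); k=1+np.argmax(st[1:,4])
    ys,xs=np.nonzero(l==k)
    W=np.array([w2("wrist",s,(y+r-h,x+c-h),z=z)[:2] for y,x in zip(ys,xs)])
    w,v=np.linalg.eigh(np.cov(W.T)); a=np.degrees(np.arctan2(v[1,0],v[0,0]))%180
    ty=np.array(s["orientation"])[:2,1]
    print("pos",W.mean(0).round(4),"ext",(4*np.sqrt(w)).round(4),"short-axis deg",a.round(1),"tool y deg",(np.degrees(np.arctan2(ty[1],ty[0]))%180).round(1))
    print("shift cm",((W.mean(0)-s["position"][:2])*100).round(2))
E
python3 - <<'E'
from h import *
s,p,d=cap("wrist")
blob(p,s,294,140);blob(p,s,229,174)
E
```

```text
pos [0.3758 0.2907] ext [0.0201 0.024 ] short-axis deg 63.8 tool y deg 72.6
shift cm [0.42 4.16]
pos [0.3912 0.2035] ext [0.0202 0.0244] short-axis deg 40.6 tool y deg 72.6
shift cm [ 1.96 -4.57]
```

```bash
python3 -m crank '[[4.5,0.4,4.2,-4,-7],[4.5,0.4,4.2,-8,-9],[4.5,0.4,4.2,-12,-9],[4.5,0.4,4.2,-16,-9],[4.5,0.4,4.2,-20,-9],[4.5,0.4,4.2,-22,-9],[4.5,0.4,4.2,-23.1,-9],[4.5,0.4,4.2,-23.1,-9],[1,0.4,4.2,-23.1,-9],[1,0.4,4.2,-23.1,-9],[1,0.4,4.2,-23.1,-9],[1,0.4,4.2,-23.1,-9],[1,0.4,4.2,-23.1,-9],[1,0.4,4.2,-23.1,-9],[1,0.4,4.2,-23.1,-9],[1,0.4,4.2,-23.1,-9]]'
```

```text
time_s: 3.02
position: [0.3761, 0.2907, 0.022]
orientation: [[-0.896, 0.445, 0.0], [0.445, 0.896, 0.0], [-0.0, 0.0, -1.0]]
wrist_force: [0.0, 0.7, -0.7]
finger_gap: 0.01
gripper_force: 0.0
```

```bash
python3 -m crank '[[4.5,0,0,0,0],[4.5,0,0,0,0],[4.5,0,0,0,0],[4.5,0,0,4,0],[4.5,0,0,8,0],[4.5,0,0,12,0],[4.5,0,0,12,0],[4.5,0,0,12,0]]'
python3 - <<'E'
from h import *
s,p,d=cap("wrist");save("w2",p)
E
```

```text
time_s: 3.68
position: [0.378, 0.2916, 0.1447]
orientation: [[-0.896, 0.445, 0.006], [0.445, 0.896, 0.002], [-0.004, 0.005, -1.0]]
wrist_force: [-0.4, 0.1, -0.1]
finger_gap: 0.0451
gripper_force: 0.0
```

View pics/w2.png

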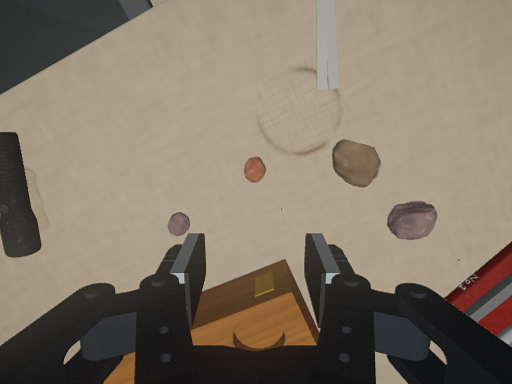

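The red pebble is still on the table at (255,169), ahead of the fingertips. I'll find out how far it moved.

Run:
```python
from h import *
s,p,d=cap("wrist")
print(s["position"]);blob(p,s,255,169,25);blob(p,s,178,223,20)
```

```text
[0.37648379 0.29092431 0.14261292]
pos [0.3756 0.2907] ext [0.0196 0.024 ] short-axis deg 57.8 tool y deg 63.6
shift cm [-0.09 -0.02]
pos [0.3949 0.2045] ext [0.0224 0.0345] short-axis deg 98.8 tool y deg 63.6
shift cm [ 1.85 -8.64]
```

```bash
python3 -m crank '[[4.5,0,0,-4,-4],[4.5,0,0,-8,-4],[4.5,0,0,-11,-4],[4.5,0,0,-12.5,-4],[4.5,0,0,-12.5,-4],[4.5,0,0,-12.5,-4],[1,0,0,-12.5,-4],[1,0,0,-12.5,-4],[1,0,0,-12.5,-4],[1,0,0,-12.5,-4],[1,0,0,-12.5,-4],[1,0,0,-12.5,-4]]'
```

```text
time_s: 4.78
position: [0.3763, 0.2909, 0.0173]
orientation: [[-0.862, 0.506, 0.001], [0.506, 0.862, 0.0], [-0.001, 0.001, -1.0]]
wrist_force: [-0.1, -0.1, -0.4]
finger_gap: 0.0101
gripper_force: 0.0
```

Run:
```python
from h import *
s,p,d=cap("wrist");s2,p2,d2=cap("side")
save("w3",np.hstack([p[100:,120:400],cv2.resize(p2[150:240,130:220],(284,284))]))
print(env.sense()["position"])
```

```text
[0.37614324 0.29074613 0.01703715]
```

View pics/w3.png

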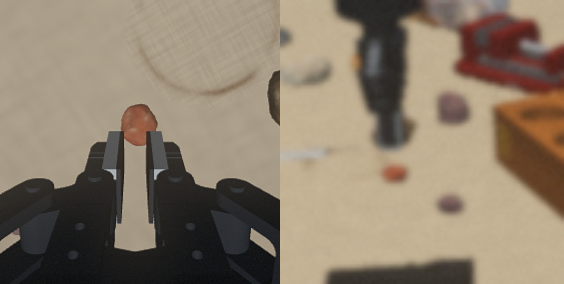

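The pebble is at (259,223) of the wrist image, about 15-20 mm ahead of the finger pads towards the robot side, so the grasp misses sideways. I'll measure the offset.

Run:
```python
from h import *
s,p,d=cap("wrist")
R=np.array(s["orientation"])
for r,c in((223,259),(208,259),(240,242),(240,276),(230,235),(232,280)):
    a=w2("wrist",s,(r,c),depth=d[r,c]); print((r,c),d[r,c].round(4),a.round(4),"tool",(R.T@(a-s["position"])).round(4))
print("z-plane",w2("wrist",s,(223,259),z=.0075))
s2,p2,d2=cap("top")
for x in search_frame("pebble_1","top"):print(x)
```

```text
(223, 259) 0.1753 [0.3723 0.293  0.0146] tool [ 0.0045 -0.      0.0024]
(208, 259) 0.1777 [0.3666 0.2964 0.0103] tool [0.0111 0.     0.0067]
(240, 242) 0.1412 [0.3633 0.2895 0.0484] tool [ 0.0105 -0.0075 -0.0314]
(240, 276) 0.1407 [0.3702 0.3018 0.0489] tool [ 0.0107  0.0066 -0.0319]
(230, 235) 0.1927 [ 0.3744  0.2763 -0.0005] tool [-0.0058 -0.0134  0.0175]
(232, 280) 0.1478 [0.3711 0.3039 0.0414] tool [ 0.011   0.0087 -0.0244]
z-plane [0.37479793 0.29165385 0.0075    ]
{'box': [363.0, 155.9, 375.8, 163.6], 'score': 0.61}
{'box': [193.6, 145.6, 296.8, 237.2], 'score': 0.53}
{'box': [222.7, 265.2, 231.7, 274.3], 'score': 0.43}
```

Run:
```python
from h import *
s,p,d=cap("wrist")
R=np.array(s["orientation"])
for c in(236,240,244,268,272,276,280,284,290):
    print(c,[(r,*(1000*(R.T@(w2("wrist",s,(r,c),depth=d[r,c])-s["position"]))).round(0).astype(int)) for r in range(222,300,8)])
s2,p2,d2=cap("side")
save("s3",cv2.resize(p2[140:220,140:240],(800,640),interpolation=2)[:600])
```

```text
236 [(222, np.int64(-1), np.int64(-13), np.int64(18)), (230, np.int64(-6), np.int64(-13), np.int64(17)), (238, np.int64(11), np.int64(-10), np.int64(-30)), (246, np.int64(11), np.int64(-10), np.int64(-39)), (254, np.int64(11), np.int64(-9), np.int64(-44)), (262, np.int64(11), np.int64(-9), np.int64(-51)), (270, np.int64(10), np.int64(-9), np.int64(-56)), (278, np.int64(7), np.int64(-9), np.int64(-55)), (286, np.int64(4), np.int64(-9), np.int64(-56)), (294, np.int64(1), np.int64(-9), np.int64(-56))]
240 [(222, np.int64(-1), np.int64(-10), np.int64(17)), (230, np.int64(-5), np.int64(-10), np.int64(16)), (238, np.int64(12), np.int64(-8), np.int64(-32)), (246, np.int64(11), np.int64(-8), np.int64(-38)), (254, np.int64(11), np.int64(-8), np.int64(-45)), (262, np.int64(11), np.int64(-8), np.int64(-51)), (270, np.int64(10), np.int64(-7), np.int64(-55)), (278, np.int64(7), np.int64(-7), np.int64(-55)), (286, np.int64(3), np.int64(-7), np.int64(-55)), (294, np.int64(1), np.int64(-7), np.int64(-56))]
244 [(222, np.int64(2), np.int64(-8), np.int64(10)), (230, np.int64(-2), np.int64(-8), np.int6
[... 2654 characters left out ...]
4(-50)), (270, np.int64(12), np.int64(8), np.int64(-58)), (278, np.int64(12), np.int64(7), np.int64(-64)), (286, np.int64(12), np.int64(7), np.int64(-69)), (294, np.int64(11), np.int64(6), np.int64(-72))]
290 [(222, np.int64(-1), np.int64(18), np.int64(17)), (230, np.int64(-6), np.int64(18), np.int64(17)), (238, np.int64(-11), np.int64(18), np.int64(17)), (246, np.int64(6), np.int64(13), np.int64(-29)), (254, np.int64(7), np.int64(12), np.int64(-38)), (262, np.int64(7), np.int64(11), np.int64(-44)), (270, np.int64(13), np.int64(9), np.int64(-61)), (278, np.int64(13), np.int64(9), np.int64(-66)), (286, np.int64(12), np.int64(9), np.int64(-68)), (294, np.int64(12), np.int64(8), np.int64(-72))]
```

View pics/s3.png

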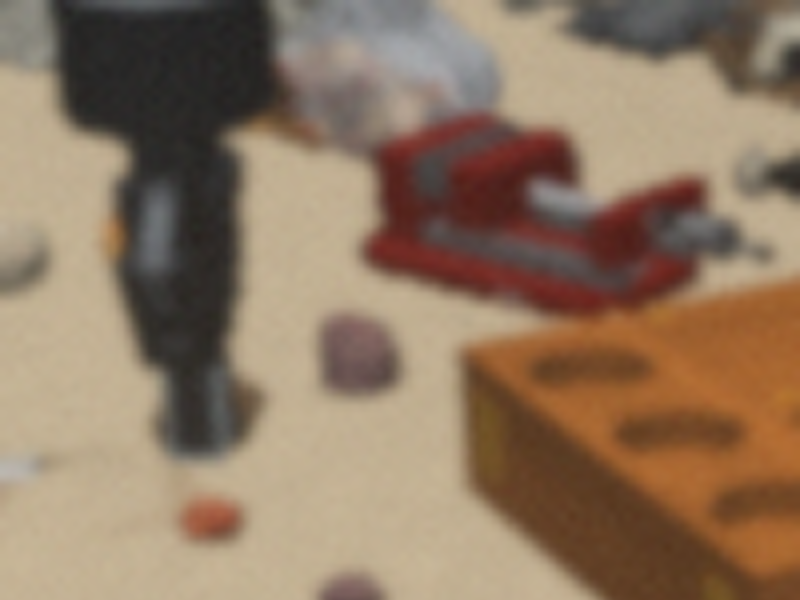

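Both the side view and the wrist depth put the fingertips about 40 mm above the table. They sit about 25 mm behind the reported TCP, not 17 mm ahead, and the pebble lies untouched beneath them. I'll go about 37 mm lower.

```bash
python3 -m crank '[[4.5,0,0,0,0],[4.5,0,0,0,0],[4.5,0,0,0,0],[4.5,0,0,-1.5,0],[4.5,0,0,-2.8,0],[4.5,0,0,-3.6,0],[4.5,0,0,-3.6,0],[4.5,0,0,-3.6,0],[1,0,0,-3.6,0],[1,0,0,-3.6,0],[1,0,0,-3.6,0],[1,0,0,-3.6,0],[1,0,0,-3.6,0],[1,0,0,-3.6,0]]'
python3 - <<'E'
from h import *
s,p,d=cap("wrist")
R=np.array(s["orientation"])
for c in(235,240,272,280):
    print(c,[(r,*(1000*(R.T@(w2("wrist",s,(r,c),depth=d[r,c])-s["position"]))).round(0).astype(int).tolist()) for r in range(222,244,3)])
E
```

```text
time_s: 6.3
position: [0.377, 0.2911, -0.018]
orientation: [[-0.863, 0.506, 0.002], [0.506, 0.863, 0.001], [-0.001, 0.001, -1.0]]
wrist_force: [-1.2, -0.1, 7.7]
finger_gap: 0.0156
gripper_force: 59.3
235 [(222, 13, -11, -18), (225, 12, -11, -18), (228, 10, -11, -17), (231, 11, -11, -23), (234, 11, -11, -27), (237, 11, -11, -29), (240, 11, -10, -31), (243, 11, -10, -35)]
240 [(222, 13, -9, -17), (225, 12, -9, -18), (228, 10, -9, -18), (231, 9, -9, -18), (234, 9, -9, -22), (237, 8, -9, -24), (240, 7, -9, -24), (243, 7, -9, -26)]
272 [(222, 13, 6, -18), (225, 12, 6, -18), (228, 10, 6, -18), (231, 10, 5, -21), (234, 9, 5, -21), (237, 8, 5, -23), (240, 6, 5, -22), (243, 5, 5, -23)]
280 [(222, 14, 9, -19), (225, 11, 9, -17), (228, 10, 9, -18), (231, 11, 9, -23), (234, 11, 9, -26), (237, 11, 8, -29), (240, 11, 8, -32), (243, 11, 8, -35)]
```

```bash
python3 -m crank '[[1,0,0,3.5,0],[1,0,0,7,0],[1,0,0,9.5,0],[1,3.5,-1.5,9.5,0],[1,7,-3,9.5,0],[1,10,-5,9.5,0],[1,12.4,-6,9.5,0],[1,12.4,-6,9.5,0],[1,12.4,-6,9.5,0]]'
python3 - <<'E'
from h import *
s,p,d=cap("wrist");save("w4",p)
print(s["position"])
for x in place_of("well_1","wrist")[:4]: print(x,w2("wrist",s,x["point"],z=.042).round(4))
E
```

```text
time_s: 7.1
position: [0.501, 0.2299, 0.0759]
orientation: [[-0.861, 0.508, 0.0], [0.508, 0.861, 0.0], [-0.0, 0.0, -1.0]]
wrist_force: [-0.1, -0.6, -0.6]
finger_gap: 0.0153
gripper_force: 58.6
[0.50097806 0.22988178 0.07592   ]
{'point': [306.7, 76.4], 'score': 0.83} [0.498 0.092 0.042]
{'point': [211.2, 266.9], 'score': 0.77} [0.504  0.2342 0.042 ]
{'point': [262.1, 165.8], 'score': 0.66} [0.5011 0.1617 0.042 ]
{'point': [256.4, 256.3], 'score': 0.61} [0.5269 0.2132 0.042 ]
```

View pics/w4.png

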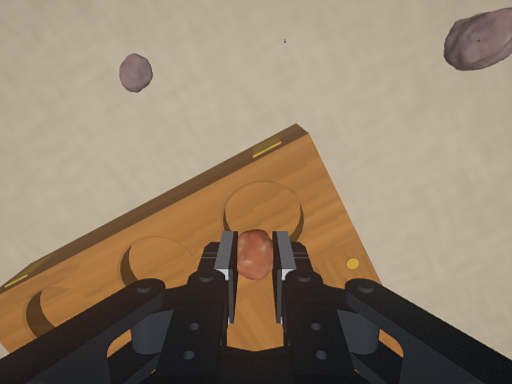

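The pebble is held at (256,255) and well 1 is below it at about (262,212). I'll shift 2-3 mm, lower and release.

```bash
python3 -m crank '[[1,0.2,0.3,-2,0],[1,0.2,0.3,-3.4,0],[1,0.2,0.3,-3.4,0],[1,0.2,0.3,-3.4,0],[3.5,0.2,0.3,-3.4,0],[3.5,0.2,0.3,-3.4,0],[3.5,0.2,0.3,-3.4,0],[3.5,0.2,0.3,-3.4,0],[4.5,0.2,0.3,1,0],[4.5,0.2,0.3,5,-6],[4.5,-3,-1,5,-12],[4.5,-7,-2,5,-18],[4.5,-10,-3,5,-18],[4.5,-10,-3,5,-18],[4.5,-10,-3,5,-18]]'
python3 - <<'E'
from h import *
s,p,d=cap("wrist")
for t,z in(("pebble_1_mid",.0075),("well_1",.042)):
    for x in place_of(t,"wrist")[:5]:
        print(t,round(x["score"],2),np.round(x["point"]),np.round(w2("wrist",s,x["point"],z=z),4), np.round(w2("wrist",s,x["point"],depth=d[tuple(np.round(x["point"]).astype(int))]),4))
print(s["position"])
for x in search_frame("pebble_1","wrist"):
    b=x["box"];print(x);
E
```

```text
time_s: 8.45
position: [0.3989, 0.2005, 0.1261]
orientation: [[-0.664, 0.748, 0.001], [0.748, 0.664, 0.0], [-0.0, 0.001, -1.0]]
wrist_force: [0.6, -0.0, 0.8]
finger_gap: 0.0449
gripper_force: 0.0
pebble_1_mid 0.63 [244. 387.] [0.5286 0.231  0.0075] [0.4977 0.2344 0.0563]
well_1 0.84 [298. 318.] [0.5002 0.1622 0.042 ] [0.4146 0.2131 0.1829]
well_1 0.74 [349. 256.] [0.4953 0.0904 0.042 ] [0.4953 0.0904 0.042 ]
well_1 0.59 [240. 384.] [0.5025 0.2342 0.042 ] [0.495  0.2351 0.0541]
[0.39885192 0.20046229 0.12614276]
{'box': [241.2, 154.3, 262.2, 184.4], 'score': 0.66}
{'box': [367.5, 226.3, 397.8, 255.4], 'score': 0.59}
```

Run:
```python
from h import *
s,p,d=cap("wrist");print(s["position"])
blob(p,s,252,169,28)
```

```text
[0.4015193  0.2009062  0.12641573]
pos [0.3914 0.2034] ext [0.0202 0.024 ] short-axis deg 41.2 tool y deg 41.6
shift cm [-1.01  0.25]
```

```bash
python3 -m crank '[[4.5,-1,0.3,-4,0],[4.5,-1,0.3,-8,0],[4.5,-1,0.3,-11,0],[4.5,-1,0.3,-13,0],[4.5,-1,0.3,-14.1,0],[4.5,-1,0.3,-14.1,0],[1,-1,0.3,-14.1,0],[1,-1,0.3,-14.1,0],[1,-1,0.3,-14.1,0],[1,-1,0.3,-14.1,0],[1,-1,0.3,-14.1,0],[1,-1,0.3,-14.1,0]]'
```

```text
time_s: 9.7
position: [0.3913, 0.204, -0.0142]
orientation: [[-0.664, 0.748, 0.003], [0.748, 0.664, 0.001], [-0.001, 0.002, -1.0]]
wrist_force: [0.1, 0.1, 5.8]
finger_gap: 0.0153
gripper_force: 59.2
```

```bash
python3 -m crank '[[1,0,0,4,0],[1,0,0,8,0],[1,0,0,9.5,0],[1,3.5,-1.4,9.5,0],[1,7,-2.8,9.5,0],[1,10.9,-4.2,9.5,0],[1,10.9,-4.2,9,0],[1,10.9,-4.2,7,0],[1,10.9,-4.2,5.8,0],[1,10.9,-4.2,5.8,0],[1,10.9,-4.2,5.8,0],[3.5,10.9,-4.2,5.8,0],[3.5,10.9,-4.2,5.8,0],[3.5,10.9,-4.2,5.8,0],[3.5,10.9,-4.2,5.8,0],[3.5,10.9,-4.2,8,0],[3.5,10.9,-4.2,12,0],[3.5,10.9,-4.2,15,0]]'
```

```text
time_s: 11.2
position: [0.4988, 0.1617, 0.1366]
orientation: [[-0.664, 0.748, -0.0], [0.748, 0.664, -0.0], [0.0, -0.0, -1.0]]
wrist_force: [1.0, -0.6, 0.5]
finger_gap: 0.035
gripper_force: 0.0
```

```bash
python3 -m crank '[[4.5,4,-4,4,0],[4.5,7,-8,6,0],[4.5,9,-12,6,0],[4.5,11,-16,6,-6],[4.5,11,-20,6,-12],[4.5,11,-24,6,-18],[4.5,11,-28,6,-24],[4.5,11,-30,6,-28],[4.5,11,-30,6,-28],[4.5,11,-30,6,-28]]'
python3 - <<'E'
from h import *
s,p,d=cap("wrist")
for t in("pebble_1",):
  for x in search_frame(t,"wrist"):
    b=x["box"];c=((b[1]+b[3])/2,(b[0]+b[2])/2)
    print(x,w2("wrist",s,c,z=.0075).round(4),w2("wrist",s,c,z=.05).round(4))
for x in search_frame("flint","wrist")[:2]:print(x)
s,p,d=cap("top")
for x in search_frame("pebble_1","top"):
    b=x["box"];c=((b[1]+b[3])/2,(b[0]+b[2])/2);print(x,w2("top",s,c,z=.05).round(4))
E
```

```text
time_s: 12.03
position: [0.6089, -0.1421, 0.195]
orientation: [[-0.231, 0.973, 0.001], [0.973, 0.231, -0.001], [-0.001, 0.0, -1.0]]
wrist_force: [0.2, 0.3, 0.8]
finger_gap: 0.0455
gripper_force: 0.0
{'box': [270.9, 150.8, 287.6, 175.1], 'score': 0.61} [ 0.6336 -0.1405  0.0075] [ 0.6285 -0.1326  0.05  ]
{'box': [350.2, 137.8, 394.2, 196.6], 'score': 0.92}
{'box': [238.3, 217.3, 249.3, 224.5], 'score': 0.65} [0.4926 0.1629 0.05  ]
{'box': [208.7, 213.6, 219.5, 223.9], 'score': 0.58} [0.4993 0.2297 0.05  ]
{'box': [192.6, 142.0, 297.9, 236.6], 'score': 0.34} [0.565  0.1578 0.05  ]
```

Run:
```python
from h import *
s,p,d=cap("wrist");print(s["position"])
blob(p,s,279,163,25)
```

```text
[ 0.6089918  -0.13642192  0.19486934]
pos [ 0.6331 -0.1394] ext [0.0196 0.0248] short-axis deg 11.1 tool y deg 13.7
shift cm [ 2.41 -0.3 ]
```

```bash
python3 -m crank '[[4,2.4,-0.3,-4,-2],[4,2.4,-0.3,-8,-2],[4,2.4,-0.3,-12,-2],[4,2.4,-0.3,-16,-2],[4,2.4,-0.3,-19,-2],[4,2.4,-0.3,-20.9,-2],[4,2.4,-0.3,-20.9,-2],[4,2.4,-0.3,-20.9,-2],[1,2.4,-0.3,-20.9,-2],[1,2.4,-0.3,-20.9,-2],[1,2.4,-0.3,-20.9,-2],[1,2.4,-0.3,-20.9,-2],[1,2.4,-0.3,-20.9,-2],[1,2.4,-0.3,-20.9,-2]]'
```

```text
time_s: 13.5
position: [0.6338, -0.1412, -0.0131]
orientation: [[-0.201, 0.98, 0.002], [0.98, 0.201, -0.0], [-0.0, 0.002, -1.0]]
wrist_force: [-0.5, 3.2, 5.2]
finger_gap: 0.0143
gripper_force: 59.1
```

```bash
python3 -m crank '[[1,0,0,4,0],[1,0,0,8,0],[1,0,0,12,0],[1,-2,3.5,12,0],[1,-4,7,12,0],[1,-6,10.5,12,0],[1,-8,14,12,0],[1,-10,17.5,12,0],[1,-12,21,12,0],[1,-13.6,23,11,0],[1,-13.6,23,8,0],[1,-13.6,23,5.8,0],[1,-13.6,23,5.8,0],[1,-13.6,23,5.8,0],[3.5,-13.6,23,5.8,0],[3.5,-13.6,23,5.8,0],[3.5,-13.6,23,5.8,0],[3.5,-13.6,23,5.8,0],[3.5,-13.6,23,9,0],[3.5,-13.6,23,12,0]]'
```

```text
time_s: 15.17
position: [0.4954, 0.0885, 0.1054]
orientation: [[-0.201, 0.98, -0.004], [0.98, 0.201, 0.0], [0.001, -0.004, -1.0]]
wrist_force: [0.9, 0.1, 0.5]
finger_gap: 0.0348
gripper_force: 0.0
```

```bash
python3 -m crank '[[3.5,2,0,4,-5],[3.5,4,0,8,-10],[3.5,6,0,12,-14],[3.5,6,0,12,-14],[3.5,6,0,12,-14],[3.5,6,0,12,-14]]'
python3 - <<'E'
from h import *
s,p,d=cap("wrist");save("w5",p)
print(s["position"])
for t,z in(("pebble_1_mid",.05),("well_1",.042),("bar_end_b",.012),("bar_mid",.012)):
    for x in place_of(t,"wrist")[:4]:
        print(t,round(x["score"],2),np.round(x["point"]),np.round(w2("wrist",s,x["point"],z=z),4))
E
```

```text
time_s: 15.67
position: [0.5569, 0.0886, 0.2258]
orientation: [[0.041, 0.999, 0.0], [0.999, -0.041, -0.0], [-0.0, 0.0, -1.0]]
wrist_force: [0.4, -0.2, -0.7]
finger_gap: 0.035
gripper_force: 0.0
[0.55688041 0.08857758 0.22581473]
pebble_1_mid 0.75 [  4. 185.] [0.5003 0.2335 0.05  ]
well_1 0.91 [ 90. 193.] [0.4993 0.1598 0.042 ]
well_1 0.8 [159. 201.] [0.5006 0.0913 0.042 ]
well_1 0.79 [  4. 195.] [0.5076 0.235  0.042 ]
well_1 0.53 [179. 294.] [0.5962 0.0667 0.042 ]
bar_end_b 0.62 [179. 293.] [0.5986 0.0582 0.012 ]
bar_end_b 0.5 [  7. 193.] [0.5015 0.2392 0.012 ]
bar_end_b 0.3 [156. 198.] [0.4928 0.0889 0.012 ]
bar_mid 0.62 [ 87. 296.] [0.603  0.1591 0.012 ]
```

View pics/w5.png

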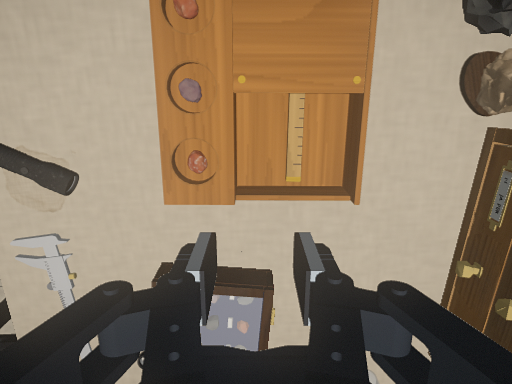

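All three pebbles are in their wells, at (186,8), (190,90) and (197,160). The bar is visible from (297,95) to its brass end at (293,180). Next I'll get its line precisely.

Run:
```python
from h import *
s,p,d=cap("wrist");print(s["position"])
pts=[]
for r in range(100,178,6):
    row=p[r,250:345].astype(int);row_b=row[:,2]; m=np.nonzero(row_b>(row_b.max()+np.median(row_b))/2)[0]
    pts.append(w2("wrist",s,(r,250+(m.min()+m.max())/2),z=.018)); print(r,250+m.min(),250+m.max(),pts[-1].round(4))
pts=np.array(pts);k=np.polyfit(pts[:,1],pts[:,0],1)
print("bar dir deg about z",np.degrees(-np.arctan(k[0])),"x at y=.088",np.polyval(k,.088))
ty=np.array(s["orientation"])[:2,1];print("tool y deg",np.degrees(np.arctan2(ty[1],ty[0])))
for c,r in((293,184),(298,93)):print(w2("wrist",s,(r,c),z=.018).round(4))
print("cover edge",w2("wrist",s,(93,298),z=.058).round(4),"endwall",w2("wrist",s,(194,290),z=.044).round(4))
```

```text
[0.55553423 0.08876926 0.22390922]
100 292 306 [0.6027 0.1458 0.018 ]
106 292 306 [0.6027 0.1397 0.018 ]
112 292 305 [0.6021 0.1335 0.018 ]
118 291 301 [0.5994 0.1274 0.018 ]
124 291 305 [0.6015 0.1211 0.018 ]
130 291 304 [0.6009 0.1148 0.018 ]
136 291 304 [0.6009 0.1084 0.018 ]
142 290 304 [0.6003 0.1019 0.018 ]
148 290 303 [0.5997 0.0954 0.018 ]
154 290 303 [0.5996 0.0889 0.018 ]
160 293 303 [0.6012 0.0821 0.018 ]
166 289 302 [0.5984 0.0755 0.018 ]
172 289 302 [0.5984 0.0688 0.018 ]
bar dir deg about z -2.660394101481846 x at y=.088 0.5996826074501075
tool y deg -2.3916726498828083
[0.5955 0.0551 0.018 ]
[0.6017 0.1528 0.018 ]
cover edge [0.597  0.1533 0.058 ] endwall [0.5896 0.0516 0.044 ]
```

```bash
python3 -m crank '[[3.5,2.5,0,-3,0],[3.5,4.4,0,-6,0],[3.5,4.4,0,-10,0],[3.5,4.4,0,-14,0],[3.5,4.4,0,-17,0],[3.5,4.4,0,-17,0],[3.5,4.4,0,-19,0],[3.5,4.4,0,-21,0],[3.5,4.4,0,-22.5,0],[3.5,4.4,0,-23.2,0],[3.5,4.4,0,-23.2,0],[3.5,4.4,0,-23.2,0]]'
```

```text
time_s: 16.97
position: [0.6017, 0.0887, -0.005]
orientation: [[0.042, 0.999, 0.001], [0.999, -0.042, -0.0], [-0.0, 0.001, -1.0]]
wrist_force: [0.4, 0.3, 0.7]
finger_gap: 0.0347
gripper_force: 0.0
```

```bash
python3 -m crank '[[1,0,0,-0.1,0],[1,0,0,-0.1,0],[1,0,0,-0.1,0],[1,0,0,-0.1,0],[1,0,0,-0.1,0],[1,0,0,-0.1,0],[1,0,0,-0.1,0]]'
```

```text
time_s: 17.55
position: [0.6025, 0.0887, -0.0053]
orientation: [[0.042, 0.999, 0.003], [0.999, -0.042, -0.0], [-0.0, 0.003, -1.0]]
wrist_force: [-1.6, -0.5, 6.5]
finger_gap: 0.0135
gripper_force: 59.1
```

```bash
python3 -m crank '[[1,0,0,0.5,0],[1,0,0,1,0],[1,0,0,1.5,0],[1,0,0,2,0],[1,0,0,2.5,0],[1,0,0,2.5,0],[1,0,0,2.5,0],[1,0,0,2.5,0]]'
python3 - <<'E'
from h import *
s,p,d=cap("wrist");print(s["wrist_force"],s["position"])
for r,c in((240,257),):pass
R=np.array(s["orientation"])
for r in range(150,300,10):
  a=w2("wrist",s,(r,255),depth=d[r,255]);print(r,a.round(4),p[r,255])
E
```

```text
time_s: 18.22
position: [0.6008, 0.0887, 0.0177]
orientation: [[0.042, 0.999, -0.0], [0.999, -0.042, 0.0], [0.0, -0.0, -1.0]]
wrist_force: [-0.3, 0.6, -1.1]
finger_gap: 0.0135
gripper_force: 58.6
[-0.29970146  0.61655503 -1.06731193] [0.60083131 0.08869236 0.01765868]
150 [0.602  0.1336 0.0415] [227 191 129]
160 [0.6018 0.1295 0.0414] [227 191 129]
170 [0.6017 0.1251 0.0406] [228 191 129]
180 [0.6015 0.121  0.0412] [228 191 128]
190 [0.6013 0.1163 0.0403] [228 191 128]
200 [0.6011 0.112  0.0406] [228 192 129]
210 [0.6009 0.1073 0.0401] [227 191 129]
220 [0.6007 0.103  0.0409] [227 191 130]
230 [0.6005 0.0982 0.0405] [227 190 129]
240 [0.6003 0.0936 0.0408] [227 191 130]
250 [0.6001 0.0884 0.0401] [226 190 129]
260 [0.5999 0.0841 0.0414] [226 190 129]
270 [0.5997 0.079  0.0412] [226 190 129]
280 [0.5995 0.0731 0.0399] [224 189 128]
290 [0.5993 0.0688 0.0412] [214 178 120]
```

```bash
python3 -m crank '[[1,0,0,0.4,0],[1,0,0,0.8,0],[1,0,0,1.0,0],[1,0,0,1.2,0],[1,0,0,1.2,0],[1,0,0,1.2,0]]'; python3 -m crank '[[1,0,0,0.1,0],[1,0,0,0.1,0],[1,0,0,0.1,0]]'
cat > tilt.py <<'E'
from h import *
s,p,d=cap("wrist");P=np.array([w2("wrist",s,(r,255),depth=d[r,255]) for r in range(160,290,3)])
print(s["wrist_force"].round(1),s["position"].round(4),s["time_s"]);k=np.polyfit(P[:,1],P[:,2],1)
print("slope deg (neg=b up)",np.degrees(np.arctan(k[0])).round(2),"top z at y .1533, .0887,.045:",np.polyval(k,[.1533,.0887,.045]).round(4))
E
python3 tilt.py
```

```text
time_s: 18.77
position: [0.6011, 0.0887, 0.0298]
orientation: [[0.042, 0.999, 0.0], [0.999, -0.042, -0.0], [-0.0, 0.0, -1.0]]
wrist_force: [1.1, -0.4, -1.5]
finger_gap: 0.0135
gripper_force: 58.7
time_s: 19.02
position: [0.6008, 0.0886, 0.0306]
orientation: [[0.042, 0.999, -0.0], [0.999, -0.042, -0.0], [-0.0, -0.0, -1.0]]
wrist_force: [1.3, -0.0, -2.9]
finger_gap: 0.0133
gripper_force: 58.6
[ 1.3 -0.  -2.9] [0.6008 0.0886 0.0306] 19.0167
slope deg (neg=b up) -1.6 top z at y .1533, .0887,.045: [0.0521 0.0539 0.0551]
```

Contact is made with a light force (about 3 N), and the bar is already pivoting in the grip. I'll carry on in small steps.

```bash
python3 -m crank '[[1,0,0,0.1,0],[1,0,0,0.2,0],[1,0,0,0.2,0],[1,0,0,0.2,0]]'; python3 -m crank '[[1,0,0,0.1,0],[1,0,0,0.2,0],[1,0,0,0.3,0],[1,0,0,0.3,0]]'; python3 tilt.py
```

```text
time_s: 19.4
position: [0.6007, 0.0887, 0.0325]
orientation: [[0.042, 0.999, -0.001], [0.999, -0.042, -0.0], [-0.0, -0.001, -1.0]]
wrist_force: [0.8, -0.2, -5.3]
finger_gap: 0.0135
gripper_force: 58.6
time_s: 19.73
position: [0.6009, 0.0889, 0.0359]
orientation: [[0.042, 0.999, -0.0], [0.999, -0.042, 0.0], [0.0, -0.0, -1.0]]
wrist_force: [0.7, 1.7, -5.3]
finger_gap: 0.0131
gripper_force: 58.6
[ 0.7  1.7 -5.3] [0.6009 0.0889 0.0359] 19.7333
slope deg (neg=b up) -5.68 top z at y .1533, .0887,.045: [0.0524 0.0589 0.0632]
```

```bash
python3 -m crank '[[1,0,0,0.1,0],[1,0,0,0.2,0],[1,0,0,0.3,0],[1,0,0,0.4,0],[1,0,0,0.4,0],[1,0,0,0.4,0]]'; python3 -m crank '[[1,0,0,-0.2,0],[1,0,0,-0.3,0],[1,0,0,-0.3,0]]'; python3 tilt.py
```

```text
time_s: 20.28
position: [0.6007, 0.0888, 0.0397]
orientation: [[0.042, 0.999, -0.001], [0.999, -0.042, 0.0], [0.0, -0.001, -1.0]]
wrist_force: [-0.9, 2.3, -6.4]
finger_gap: 0.0131
gripper_force: 58.6
time_s: 20.53
position: [0.6013, 0.0884, 0.0369]
orientation: [[0.042, 0.999, 0.001], [0.999, -0.042, -0.0], [-0.0, 0.001, -1.0]]
wrist_force: [-1.4, -0.4, -2.7]
finger_gap: 0.0131
gripper_force: 59.3
[-1.4 -0.4 -2.7] [0.6013 0.0884 0.0369] 20.5333
slope deg (neg=b up) -7.12 top z at y .1533, .0887,.045: [0.0516 0.0597 0.0652]
```

```bash
python3 -m crank '[[1,0,0,-0.2,0],[1,0,0,-0.2,0],[1,-0.05,-1,-0.08,0],[1,-0.1,-2,0.05,0],[1,-0.1,-2,0.05,0],[1,-0.1,-2,0.05,0]]'; python3 tilt.py
```

```text
time_s: 21.08
position: [0.6005, 0.0675, 0.0377]
orientation: [[0.044, 0.999, 0.001], [0.999, -0.044, -0.0], [-0.0, 0.001, -1.0]]
wrist_force: [0.3, -0.2, -1.8]
finger_gap: 0.0138
gripper_force: 59.5
[ 0.3 -0.2 -1.8] [0.6005 0.0675 0.0377] 21.0833
slope deg (neg=b up) -5.48 top z at y .1533, .0887,.045: [0.0521 0.0582 0.0624]
```

```bash
python3 -m crank '[[1,-0.05,-1,0.08,0],[1,-0.1,-2,0.17,0],[1,-0.15,-3,0.26,0],[1,-0.15,-3,0.26,0],[1,-0.15,-3,0.26,0]]'; python3 tilt.py
```

```text
time_s: 21.55
position: [0.5987, 0.0377, 0.04]
orientation: [[0.044, 0.999, 0.0], [0.999, -0.044, -0.0], [0.0, 0.0, -1.0]]
wrist_force: [-0.5, -0.5, -0.4]
finger_gap: 0.0134
gripper_force: 59.5
[-0.5 -0.5 -0.4] [0.5987 0.0377 0.04  ] 21.55
slope deg (neg=b up) 22.67 top z at y .1533, .0887,.045: [0.1076 0.0806 0.0623]
```

Run:
```python
from h import *
s,p,d=cap("wrist");save("w6",p);print(s["wrist_force"].round(1))
for r in range(60,300,12):print(r,w2("wrist",s,(r,255),depth=d[r,255]).round(4),p[r,255])
```

```text
[-0.1  0.2 -1.3]
60 [0.6013 0.1182 0.0548] [210 174 115]
72 [0.6011 0.1135 0.0561] [210 173 114]
84 [0.6009 0.1089 0.0564] [211 176 118]
96 [0.6007 0.1042 0.0568] [214 178 119]
108 [0.6005 0.0995 0.0573] [213 177 119]
120 [0.6003 0.0946 0.0576] [213 177 118]
132 [0.6001 0.0897 0.0577] [214 178 119]
144 [0.5999 0.0847 0.0581] [214 179 119]
156 [0.5996 0.0797 0.0585] [214 178 119]
168 [0.5994 0.0745 0.0584] [214 178 119]
180 [0.5992 0.0695 0.0596] [213 177 120]
192 [0.599  0.0641 0.0596] [216 179 120]
204 [0.5987 0.0588 0.0602] [213 178 120]
216 [0.5985 0.0537 0.0615] [213 178 121]
228 [0.5983 0.0482 0.0617] [213 178 121]
240 [0.598  0.0427 0.0623] [213 178 121]
252 [0.5978 0.0372 0.0629] [212 177 119]
264 [0.5976 0.0318 0.064 ] [211 177 118]
276 [0.5973 0.026  0.0643] [97 84 74]
288 [0.5971 0.0201 0.0648] [211 176 119]
```

View pics/w6.png

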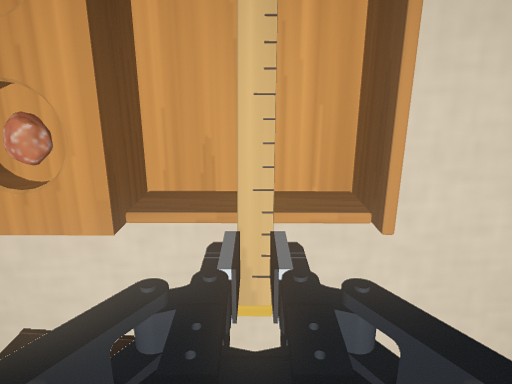

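The bar slides cleanly over the low end wall, tilted by about 5.8°. It has about 6 mm of room over the wall (row 215) and is close under the cover. I'll lower it 2 mm and pull on.

```bash
python3 -m crank '[[1,-0.05,-1,-0.1,0],[1,-0.1,-2,0,0],[1,-0.15,-3,0.1,0],[1,-0.2,-4,0.2,0],[1,-0.25,-5,0.3,0],[1,-0.3,-6,0.4,0],[1,-0.3,-6,0.4,0]]'; python3 -m crank '[[1,-0.05,-1,0.1,0],[1,-0.1,-2,0.2,0],[1,-0.15,-3,0.4,0],[1,-0.15,-3.2,0.4,0],[1,-0.15,-3.2,0.4,0],[1,-0.15,-3.2,0.4,0]]'
python3 - <<'E'
from h import *
s,p,d=cap("wrist");print(s["wrist_force"].round(1))
for r in range(6,300,24):print(r,w2("wrist",s,(r,257),depth=d[r,257]).round(4),p[r,257])
s2,p2,d2=cap("top");save("t2",cv2.resize(p2[130:245,180:350],None,fx=4,fy=4))
E
```

```text
time_s: 22.23
position: [0.5958, -0.0238, 0.0443]
orientation: [[0.044, 0.999, 0.001], [0.999, -0.044, -0.001], [-0.001, 0.001, -1.0]]
wrist_force: [0.4, 0.3, -0.9]
finger_gap: 0.0134
gripper_force: 59.6
time_s: 22.73
position: [0.594, -0.0534, 0.0479]
orientation: [[0.043, 0.999, -0.0], [0.999, -0.043, 0.0], [0.0, -0.0, -1.0]]
wrist_force: [-0.0, -0.2, 0.3]
finger_gap: 0.013
gripper_force: 59.6
[-0.  -0.2  0.3]
6 [0.5983 0.0463 0.0621] [171 138  88]
30 [0.5979 0.0376 0.0631] [175 142  91]
54 [0.5975 0.0287 0.0637] [178 146  94]
78 [0.5972 0.0195 0.0648] [180 148  96]
102 [0.5968 0.0102 0.0647] [181 148  98]
126 [5.964e-01 4.000e-04 6.490e-02] [182 149  99]
150 [ 0.596  -0.0094  0.0667] [183 151  99]
174 [ 0.5955 -0.0195  0.0678] [184 151 101]
198 [ 0.5951 -0.03    0.0684] [183 150  99]
222 [ 0.5947 -0.0409  0.0691] [183 150  99]
246 [ 0.5942 -0.0518  0.0705] [181 148  96]
270 [ 0.5938 -0.0622  0.0731] [180 146  96]
294 [ 0.5933 -0.0746  0.0729] [175 142  91]
```

View pics/t2.png

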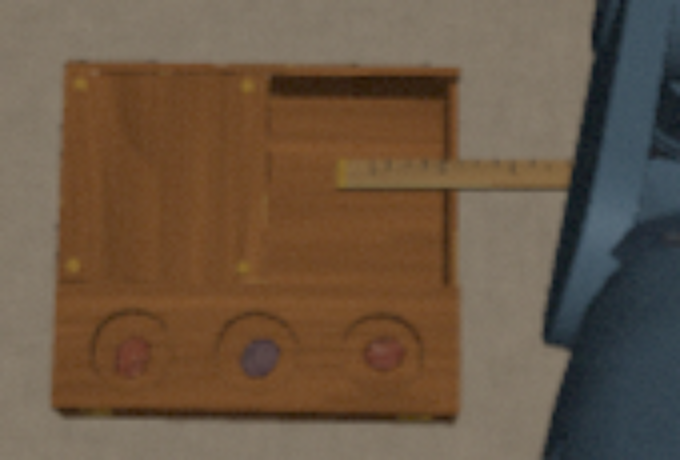

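The bar's a-end (340,173) is clear of the cover edge (268), and the pebbles still sit in their wells. I'll lift the bar and then bring it back over the tray.

```bash
python3 -m crank '[[1,0,0,2,0],[1,0,0,4,0],[1,0,0,6,0],[1,0,0,8,0],[1,0,0,10,0],[1,0,0,12,0],[1,0,0,14,0],[1,0,0,16,0],[1,0,2,16,0],[1,0,4,16,0],[1,0,6,16,0],[1,0,8,16,0],[1,0,10,16,0],[1,-0.5,11.5,16,0],[1,-1,12,16,0],[1,-1,12,16,0],[1,-1,12,16,0],[1,-1,12,16,0],[1,-1,12,16,0],[1,-1,12,16,0]]'
python3 - <<'E'
from h import *
s,p,d=cap("wrist");print(s["wrist_force"].round(1),s["joint_velocities"].round(3))
for r in range(6,300,36):print(r,w2("wrist",s,(r,257),depth=d[r,257]).round(4))
for x in place_of("pebble_1_mid","wrist")[:5]:print(x,w2("wrist",s,x["point"],z=.05).round(4))
s,p,d=cap("top")
for x in search_frame("pebble_1","top")[:5]:
    b=x["box"];print(x,w2("top",s,((b[1]+b[3])/2,(b[0]+b[2])/2),z=.05).round(4))
E
```

```text
time_s: 24.5
position: [0.5842, 0.0657, 0.2079]
orientation: [[0.043, 0.999, 0.0], [0.999, -0.043, -0.0], [-0.0, 0.0, -1.0]]
wrist_force: [-0.2, 0.8, -0.5]
finger_gap: 0.0135
gripper_force: 59.6
[-0.2  0.8 -0.5] [ 0.004  0.002 -0.     0.001  0.001  0.001]
6 [0.5886 0.1655 0.2217]
42 [0.588  0.1524 0.2228]
78 [0.5875 0.1387 0.2241]
114 [0.5869 0.1245 0.2253]
150 [0.5862 0.1098 0.2265]
186 [0.5856 0.0945 0.2282]
222 [0.5849 0.0784 0.2295]
258 [0.5842 0.062  0.2316]
294 [0.5834 0.0435 0.2313]
{'box': [237.6, 219.0, 249.5, 226.0], 'score': 0.52} [0.489  0.1635 0.05  ]
{'box': [209.5, 214.7, 216.9, 224.6], 'score': 0.49} [0.4973 0.2318 0.05  ]
```

```bash
python3 -c "
from cell import env
print(env.close_job())"
```

```text
the job is handed in; nothing more can be done
None
```

I put one pebble in each of the three wells, drew the straightedge out from under the cover without forcing it, and handed the job in with it held still over the tray, tilted about 5° and at least 13 cm above it; no verdict came back.

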